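# Seat the friction peg in the tensioner and wind it to the index

### The arm

A 7-joint arm with a two-finger parallel gripper is mounted at the origin on a cart in front of the work surface, level with it; the furniture and walls round the work are solid. World frame = base frame: x ahead of the robot, y to its left, z up, the work surface at z = 0. Lengths are in m, angles in rad, forces in N, time in s.
With the tool pointing down it reaches from about 0.425 to 0.925 m from the base axis. Payload 6.8 kg.
Tool frame: the origin (TCP) lies on the front face of the gripper's body, between the roots of the fingers; the fingertips stand 73 mm ahead of it and the grasp point (between the pads) lies 54 mm ahead of it (env.nose_length is the distance from the TCP to the fingertips, in m); z points along the fingers, y is the line along which they close (so a half turn about z gives the same grasp; the last joint's range is limited). The gripper opens to 85 mm and grips with 20 to 120 N. Pads are 22 mm wide; open, the fingers measure 114 mm over their backs; the gripper's body (76 mm by 85 mm) begins 54 mm behind the grasp point. The pads swing forward as they close: fully open they stand 13 mm farther back than shut.
Start: joints at [-1.372, 0.477, 0.022, 1.555, -0.011, 1.109, -0.083], TCP at [0.204, 0.643, 0.304] pointing down, gripper open.
Joint ranges: [-2.96, 2.96], [-0.34, 2.1], [-1.41, 1.46], [0.24, 2.44], [-1.37, 4.51], [0.17, 1.92], [-2.96, 2.96]. Speed limits (rad/s): [2.39, 2.39, 3.14, 3.14, 3.14, 3.14, 3.14].

### API

Orientations are given as a unit quaternion [w, x, y, z].
In Python, from cell import env, kin, camera, calibration, job gives the robot as it stands. The module is installed in compiled form; this text tells all that it offers. Calls block until the motion is done:
- env.reach(position, orientation): joint-space move of the TCP to a pose.
- env.movel(position, velocity=0.15, rot=None, stop_force=None): straight line of the TCP; rot=None keeps the orientation; velocity is the mean speed in m/s. With stop_force (N) it stops when the force on the tool has changed by that much, and returns True; else False.
- env.goto_joints(angles): joint-space move.
- env.grip(opening, f_grip=None): finger opening in m; f_grip is the grip in N (None keeps the last); returns when the fingers have stopped.
- env.dwell(seconds).
- kin.inverse_kinematics(position, orientation): joint angles nearest the present ones, or None.
- env.get_state(): the state.
- camera(name): name is "scene" or "top" or "wrist"; returns (picture, depth): 420x560x3 uint8, blue, green, red; 420x560 float32, m along the optical axis (not along the pixel's ray), 0 where there is no reading.
- calibration(name): a dict with "fx", "fy", "cx", "cy" (pixels), "rvec" (rotation vector, rad) and "tvec" (3), from world to camera coordinates, as OpenCV has them. Camera axes: x right, y down, z forward; pixel columns grow to the right and rows downward; lengths in m; the calibration is good to about 2 mm. A picture is of the moment at which its call begins: read the wrist's pose just before it. calibration takes no time and is no camera call; for the wrist camera it gives the pose at the moment of the call.
A pose or a line that the arm cannot do raises env.PlanningError and nothing moves.
- job.job_done(): hands the job in; it is judged then, once.
The state is a dict: "time": time; "qpos": joint angles; "joint_velocities": joint speeds; "joint_torque": joint torques, N m; "tcp_pos": TCP position; "orientation": TCP orientation; "force": force on the tool from outside, world axes, zero at the start; "torque": the same for the moment, N m; "opening": finger opening in m; "gripper_force": force on a finger pad.
Only numpy, scipy, OpenCV 4.12 (cv2) and the standard library are available. Lean on these libraries where they do the work, as an engineer would, in place of code of your own. Each camera call takes 0.05 s, during which the arm holds its last target. There are 200 camera calls.

### The job

Take the T-handled taper peg out of its stand and put it into the bore of the tensioner block with the handle in line with the two small dots, so that its tongue drops between the dogs inside. Then turn it clockwise while pressing it in, until the collar is fully down on the block and the handle lies in line with the two raised index ribs, so that the jammed taper holds the sprung drum by itself when you let go. Press steadily with 10 to 15 N, never over 20 N (the block gives on its rubber feet), and leave the other things on the bench where they are.

Things in the scene. Friction and masses are not known exactly. Their poses are not given: they have to be found in the camera images.
- peg: Loose brass peg, 96 mm tall, 160 g, upright in the stand. Origin: foot of its tongue, on the axis; z up the axis. From the foot: flat steel tongue 7 (x) x 18 (y) mm, 17 mm long; taper, 8 degrees half-angle, 25 mm thick at its lower end, 33 mm long; collar 46 mm across, 4 mm thick; neck 13 mm thick; T handle. A half turn makes no difference.
- peg_handle (a point): Middle of the T handle, on the axis, 84 mm above the foot. The handle is 14 mm thick (peg x), 60 mm long (peg y, same direction as the tongue) and spans 68 to 96 mm above the foot. Grip its 14 mm thickness.
- peg_collar (a point): Centre of the underside of the peg's collar, 50 mm above the foot.
- stand: Fixed grey eight-sided tube on a round foot 72 mm in diameter, 55 mm high, hole 37 mm across; the peg hangs in it, its collar on the rim and its foot 5 mm above the bench. Lift the peg straight up 60 mm to clear it. Origin: centre of its underside.
- plate: Fixed dark base plate of the tensioner, 110 (x) x 100 (y) x 4 mm. Origin: centre of its underside, on the bore's axis. Above it, on four rubber feet, stands the square aluminium block, 88 x 88 mm, its top face 64 mm above the bench. Two small dots on it, on the plate's y axis, 36 mm either side of the bore: the handle goes in along y; the tongue then has about 30 degrees of free play either way.
- block (a joint): How far the block has sunk on its soft rubber feet, m: 0 unloaded, grows downward under thrust; 0.0073 is reached at 22 N, too hard.
- block_mouth (a point): Centre of the bore at the block's top face (sinks with the block). Mouth 37 mm across; 4 mm down begin six sprung jaws, the tapered bore, 29 mm across there. The taper bites with the collar about 8 mm above the face; home, the collar lies on the face. While it turns, 8 to 15 N of thrust moves it down; without turning it sticks short of home. Dogs' tops lie 35 mm below the face.
- index: Two raised dark ribs on the block's top face, 3 mm high at most, one either side of the bore, 28 to 42 mm from its axis. Origin: bore axis at the top face; its x axis runs along the ribs. Their line is where the handle must end: 70 degrees clockwise (seen from above) from the line of the dots.
- drum (a joint): Turn of the spring drum inside the block, rad: 0 at rest, grows clockwise seen from above as the peg's tongue drives it, which begins after about 30 degrees of handle turn; about 0.7 with the handle on the ribs. Its spring turns it back with 0.10 to 0.14 Nm. Turning the seated peg takes up to about 0.6 Nm in all.
- tweezers: Steel tweezers, 122 x 11 x 8 mm, lying on the bench between the block's and the stand's places. Bystander. Origin: centre of its underside.
- stop_block: Aluminium stop block, 36 x 60 x 22 mm. Bystander. Origin: centre of its underside.
- reel: White wire reel, 60 mm in diameter, 50 mm high. Bystander. Origin: centre of its underside.
- meter: Handheld meter, 170 x 85 x 44 mm. Bystander. Origin: centre of its underside.
- screwdriver: Screwdriver, 190 mm long, handle 27 mm thick. Bystander. Origin: middle of its underside.
- oil_bottle: Small oil bottle, 34 mm in diameter, 95 mm high. Bystander. Origin: centre of its underside.
- caliper: Digital caliper, 185 x 72 x 10 mm. Bystander. Origin: centre of its underside.

How it is judged:
By the outcome, as a careful person would: the job done as asked, in the order asked, and still so for the second after the job is handed in, with the robot touching nothing.
It also fails if it takes over 51 s, if anything falls off the work surface, if the arm or the gripper's body presses on something with over 40 N, if the wrist force passes 120 N, or if a joint passes its speed limit or range.

## Working session

There is one attempt and no reset: what is moved stays moved. The work goes in short steps, each a Python script; the robot and the scene stay as the last script left them, time stands still between calls to the robot, and variables do not carry over. Pictures are saved under pics/ and viewed, at most 10 in all, crops included, and the job is handed in when it is done.

```bash
mkdir -p pics
cat > h.py <<'E'
import numpy as np, cv2
from cell import env, kin, camera, calibration, job
def ray(c,u,v):
    R=cv2.Rodrigues(np.array(c["rvec"],float))[0]; t=np.array(c["tvec"],float).ravel()
    d=R.T@np.array([(u-c["cx"])/c["fx"],(v-c["cy"])/c["fy"],1.0]); return -R.T@t,d
def onz(c,u,v,z):
    o,d=ray(c,u,v); return o+d*(z-o[2])/d[2]
def cloud(c,dep):
    R=cv2.Rodrigues(np.array(c["rvec"],float))[0]; t=np.array(c["tvec"],float).ravel()
    v,u=np.mgrid[:dep.shape[0],:dep.shape[1]]
    p=np.stack([(u-c["cx"])/c["fx"]*dep,(v-c["cy"])/c["fy"]*dep,dep],-1)
    return (p-t)@R
E
python3 - <<'E'
from h import *
for n in ("top","scene"):
    p,d=camera(n); c=calibration(n); cv2.imwrite(f"pics/{n}0.png",p); np.savez(f"{n}0.npz",p=p,d=d)
    print(n,c, ray(c,280,210))
s=env.get_state(); print(s["time"],s["orientation"],s["force"])
E
```

```text
top {'fx': 453.1820891331836, 'fy': 453.1820891331836, 'cx': 286.63017575779185, 'cy': 211.17384249451965, 'rvec': array([ 2.15093537, -2.12505761,  0.15874596]), 'tvec': array([0.01470898, 0.5515038 , 1.47482124])} (array([0.31766668, 0.01029846, 1.54222317]), array([ 0.15631675,  0.02196279, -0.98757454]))
scene {'fx': 441.50490030512253, 'fy': 441.50490030512253, 'cx': 268.39317480610384, 'cy': 213.59928037882935, 'rvec': array([ 1.97789709, -0.78269025,  0.48328034]), 'tvec': array([-0.41451138,  0.2420778 ,  1.01509372])} (array([-0.2407496 , -0.82484614,  0.72284512]), array([ 0.63167608,  0.60264391, -0.48842935]))
0.1 [-7.51373185e-05  1.52766526e-01  9.88261978e-01 -8.03832547e-04] [ 0.63772799 -0.1890081   0.51288492]
```

View pics/top0.png

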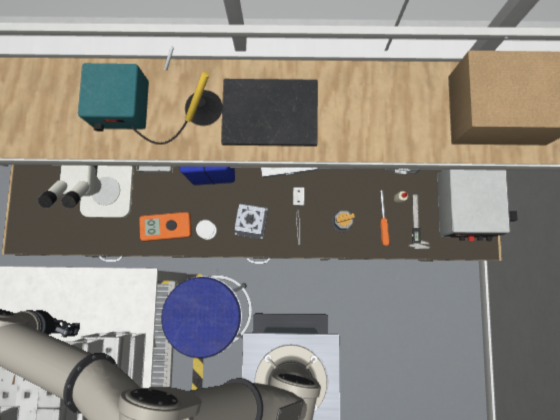

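View pics/scene0.png

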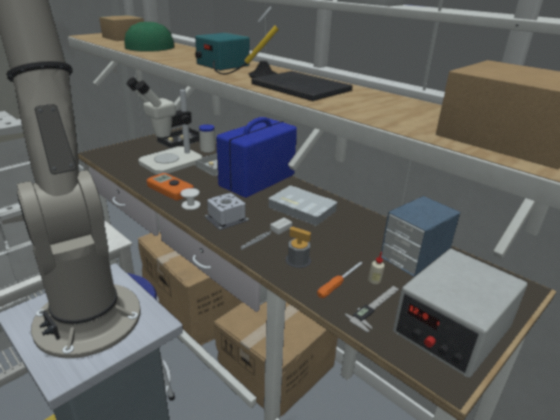

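Top view: block at (251,220), peg in its stand at (345,219), tweezers at (298,227), and a shelf edge along row 162. The scene view agrees with this.

Run:
```python
from h import *
z=np.load("top0.npz"); c=calibration("top"); P=cloud(c,z["d"])
for n,u,v,h in [("block",251,220,.064),("peg",345,219,.09),("shelf edge",300,162,None),("tweez",298,227,None),("case",205,173,None)]:
    print(n,u,v,P[v,u].round(3), onz(c,u,v,h).round(3) if h else "")
s=np.load("scene0.npz"); Q=cloud(calibration("scene"),s["d"])
# max height map on grid
A=np.vstack([P[z["d"]>0],Q[s["d"]>0]])
for x0 in np.arange(.45,.95,.05):
    r=[]
    for y0 in np.arange(-.6,.75,.1):
        m=(abs(A[:,0]-x0-.025)<.025)&(abs(A[:,1]-y0-.05)<.05); r.append(A[m,2].max().round(2) if m.any() else -9)
    print(round(x0,2),r)
p=z["p"];hsv=cv2.cvtColor(p,cv2.COLOR_BGR2HSV)
m=cv2.inRange(hsv,(8,110,90),(28,255,255)); m[:200]=0;m[240:]=0;m[:,:325]=0;m[:,365:]=0
v,u=np.nonzero(m); print(len(u), np.median(P[v,u,2]))
W=np.array([onz(c,a,b,.096) for a,b in zip(u,v)]); r=cv2.minAreaRect(np.float32(W[:,:2]*1000)); print(W.mean(0),r)
cv2.imwrite("pics/crop.png",np.hstack([cv2.resize(p[195:245,225:275],(390,390),interpolation=2),cv2.resize(p[195:245,320:370],(390,390),interpolation=2)]))
```

```text
block 251 220 [0.525 0.143 0.008] [0.517 0.138 0.064]
peg 345 219 [ 0.519 -0.167  0.101] [ 0.521 -0.168  0.09 ]
shelf edge 300 162 [ 0.628 -0.015  0.39 ] 
tweez 298 227 [ 0.504 -0.018 -0.002] 
case 205 173 [0.647 0.274 0.177] 
0.45 [np.float64(0.14), np.float64(0.13), np.float64(0.03), np.float64(0.02), np.float64(0.06), np.float64(0.01), np.float64(0.06), np.float64(0.07), np.float64(0.06), np.float64(0.06), np.float64(0.05), np.float64(0.04), np.float64(0.01), np.float64(0.01)]
0.5 [np.float64(0.14), np.float64(0.14), np.float64(0.03), np.float64(0.08), np.float64(0.11), np.float64(0.01), np.float64(0.07), np.float64(0.08), np.float64(0.06), np.float64(0.05), np.float64(0.05), np.float64(0.35), np.float64(0.36), np.float64(0.03)]
0.55 [np.float64(0.14), np.float64(0.14), np.float64(0.08), np.float64(0.01), np.float64(0.06), np.float64(0.03), np.float64(0.07), np.float64(0.07), np.float64(0.01), np.float64(0.01), np.float64(0.01), np.float64(0.33), np.float64(0.34), np.float64(0.03)]
0.6 [np.float64(0.4), np.float64(0.4), np.float64(0.4), np.float64(0.4), np.float64(0.4), np.float64
[... 1126 characters left out ...]
.4), np.float64(0.4)]
0.85 [np.float64(0.63), np.float64(0.72), np.float64(0.63), np.float64(0.63), np.float64(0.63), np.float64(0.63), np.float64(0.63), np.float64(0.63), np.float64(0.63), np.float64(0.63), np.float64(0.63), np.float64(0.63), np.float64(0.63), np.float64(0.4)]
0.9 [np.float64(0.43), np.float64(0.68), np.float64(0.43), np.float64(0.65), np.float64(0.43), np.float64(0.43), np.float64(0.43), np.float64(0.65), np.float64(0.43), np.float64(0.43), np.float64(0.43), np.float64(0.43), np.float64(0.43), np.float64(0.43)]
157 0.09052499395518301
[ 0.52111894 -0.16615496  0.096     ] ((525.4046630859375, -168.03431701660156), (38.512264251708984, 55.37392044067383), 45.34964370727539)
```

View pics/crop.png

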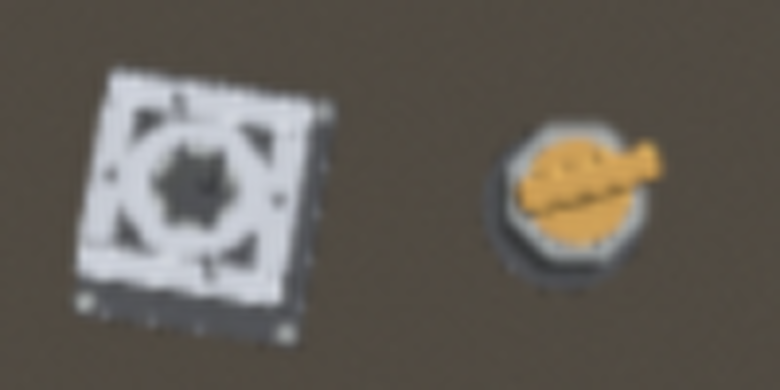

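Crop: the dots are at (110,173) and (279,199), the ribs at (180,105) and (208,268). The handle runs from (525,195) to (660,160). Next I retract clear of the microscope and shelf and look with the wrist camera.

Run:
```python
from h import *
c=calibration("top")
f=lambda x,y,o:onz(c,o+x/7.8-.5,195+y/7.8-.5,.064)
for n,a,b in [("dots",(110,173),(279,199)),("ribs",(180,105),(208,268))]:
    A,B=f(*a,225),f(*b,225); print(n,(A+B)[:2]/2,np.degrees(np.arctan2(*(B-A)[1::-1])),np.linalg.norm(A-B))
A,B=[onz(c,320+x/7.8-.5,195+y/7.8-.5,.096) for x,y in((522,0),(0,0))][:2]
print("handle",[onz(c,320+(x-390)/7.8-.5,195+y/7.8-.5,.096)[:2] for x,y in((525,180),(655,148))])
q=env.get_state()["orientation"]
env.movel([.14,.44,.33],velocity=.3)
print(env.get_state()["time"])
env.reach([.46,.10,.33],q)
s=env.get_state(); print(s["time"],s["tcp_pos"],s["orientation"],s["qpos"])
cw=calibration("wrist"); p,d=camera("wrist"); cv2.imwrite("pics/w1.png",p); np.savez("w1.npz",p=p,d=d); print(cw,ray(cw,280,210))
```

```text
dots [0.52263585 0.14348823] -98.13250770684968 0.07242038359197149
ribs [0.52254172 0.14369343] -168.91894122294264 0.07067069878525398
handle [array([ 0.52400816, -0.14087482]), array([ 0.53800099, -0.19464425])]
0.9667
2.675 [0.45990777 0.10120514 0.32985506] [-1.90458263e-04  1.51840992e-01  9.88404539e-01 -8.62578870e-04] [-0.89110561  0.10633523  0.59236478  2.02467359 -0.06753307  1.03070479
  0.99940312]
{'fx': 310.2070817028116, 'fy': 310.2070817028116, 'cx': 286.73958819619065, 'cy': 213.18949723567286, 'rvec': array([-2.32747148, -1.70864245, -0.25412504]), 'tvec': array([-0.23277459, -0.43600708,  0.2841465 ])} (array([0.38761086, 0.12342405, 0.39943678]), array([ 0.26475193, -0.10924247, -0.95841026]))
```

View pics/w1.png

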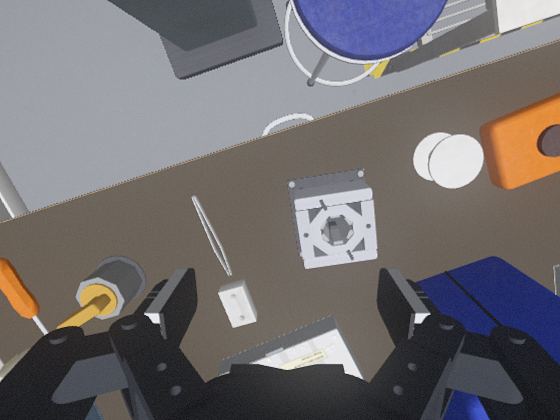

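Wrist view: block top centred near (337,231) with dots at (306,235) and (367,227); peg collar centre near (101,298). I check that the IK works for the whole yaw sequence, then look at the peg from the pre-grasp pose.

```bash
cat >> h.py <<'E'
def quat(yaw):  # tool down, tool x at yaw (deg)
    a=np.radians(yaw)/2; return np.array([0,np.cos(a),np.sin(a),0.])
E
python3 - <<'E'
from h import *
z=np.load("w1.npz"); c=calibration("wrist")
A,B=onz(c,306,235,.064),onz(c,367,227,.064); print("wrist dots",(A+B)/2,np.degrees(np.arctan2(*(B-A)[1::-1])),np.linalg.norm(A-B))
# block top mask fit from depth
for off in (0,180):
    for n,xy,yw,h in [("view",(.46,-.15),104.6,.33),("peg",(.526,-.167),104.6,.138),("lift",(.526,-.167),104.6,.22),("blk",(.522,.142),81.7,.21),("end",(.522,.142),11.5,.14)]:
        q=kin.inverse_kinematics([*xy,h],quat(yw+off)); print(off,n,None if q is None else np.round(q,2))
E
```

```text
wrist dots [0.52367813 0.13947607 0.064     ] 80.63153908284917 0.07044891342671167
0 view [-0.64  0.17  0.94  2.01 -0.16  1.04  0.63]
0 peg [-0.28  0.58  0.63  2.01 -0.52  0.71  0.93]
0 lift [-0.4   0.47  0.78  1.97 -0.43  0.87  0.87]
0 blk [-0.94  0.45  0.72  2.   -0.4   0.83 -0.14]
0 end [-1.02  0.65  0.86  2.05 -0.72  0.77 -1.08]
180 view [-0.89  0.32  1.32  2.02 -0.35  1.07 -2.29]
180 peg [ 1.04  0.85 -1.19  1.93  0.92  1.06  2.83]
180 lift [-0.66  0.77  1.27  1.98 -0.85  1.08 -1.88]
180 blk [-0.63  0.38  0.31  1.98 -0.16  0.8   2.77]
180 end [-0.76  0.52  0.49  2.03 -0.38  0.67  1.75]
```

Run:
```python
from h import *
env.reach([.524,-.167,.25],quat(104.6))
s=env.get_state(); print(s["time"],s["tcp_pos"],s["qpos"].round(2),s["force"])
c=calibration("wrist"); p,d=camera("wrist"); cv2.imwrite("pics/w2.png",p); P=cloud(c,d)
hsv=cv2.cvtColor(p,cv2.COLOR_BGR2HSV); m=cv2.inRange(hsv,(8,110,90),(28,255,255))
m&=np.uint8((P[...,2]>.088)&(P[...,2]<.104)&(np.hypot(P[...,0]-.524,P[...,1]+.167)<.06))*255
n,l,st,_=cv2.connectedComponentsWithStats(m); k=1+st[1:,4].argmax(); v,u=np.nonzero(l==k)
W=np.array([onz(c,a,b,.096) for a,b in zip(u,v)])
r=cv2.minAreaRect(np.float32(W[:,:2]*1000)); print(len(u),np.median(P[v,u,2]),W.mean(0),r, cv2.boxPoints(r))
cv2.imwrite("m2.png",m)
```

```text
3.825 [ 0.52453544 -0.16515548  0.2500327 ] [-0.44  0.43  0.82  1.95 -0.4   0.93  0.84] [-0.06571707 -0.49174229  0.11327724]
1368 0.10024060544431282 [ 0.52535475 -0.16927044  0.096     ] ((525.4412841796875, -170.4110870361328), (13.788690567016602, 62.43239212036133), 15.318167686462402) [[ 510.54523 -142.12523]
 [ 527.0385  -202.33961]
 [ 540.33734 -198.69695]
 [ 523.84406 -138.48256]]
```

View pics/w2.png

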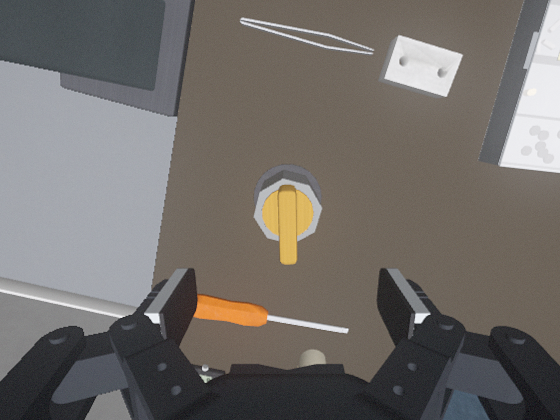

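Wrist view: handle centred at (289,224), running along the image's vertical. I look at the block from the same relative pose, so that any camera bias cancels.

Run:
```python
from h import *
env.reach([.523,.141,.235],quat(105))
s=env.get_state(); print(s["time"],s["tcp_pos"],s["qpos"].round(2),s["force"])
c=calibration("wrist"); p,d=camera("wrist"); cv2.imwrite("pics/w3full.png",p); np.savez("w3.npz",p=p,d=d,**{k:v for k,v in c.items()})
# rectify to a top-face map, 0.2 mm per px, 160 mm square about (.523,.141)
g=np.array([onz(c,u,v,.064)[:2] for u,v in((200,150),(380,150),(380,280),(200,280))])
dst=np.float32([[(.141+.06-y)/.0002,(.523+.06-x)/.0002] for x,y in g])
H=cv2.getPerspectiveTransform(np.float32([(200,150),(380,150),(380,280),(200,280)]),dst)
cv2.imwrite("pics/w3.png",cv2.warpPerspective(p,H,(600,600),flags=cv2.INTER_CUBIC))
```

```text
5.05 [0.52328583 0.13953587 0.2353439 ] [-1.01  0.44  0.82  1.98 -0.41  0.89  0.29] [-0.29666571 -0.69098295 -0.94246859]
```

View pics/w3.png

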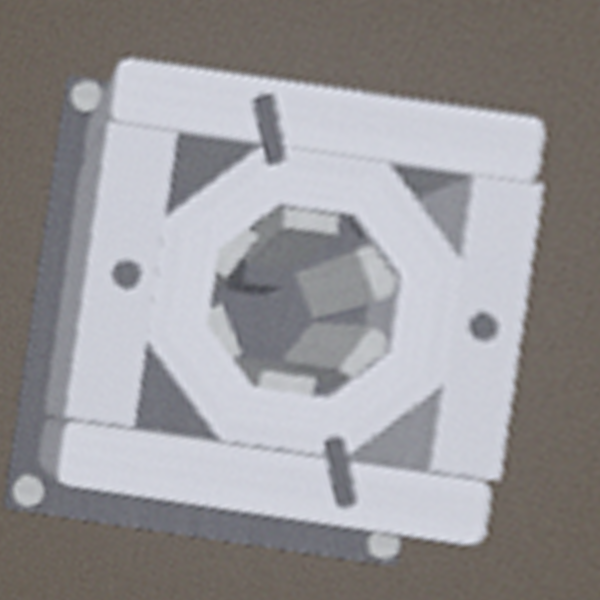

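Rectified view (0.2 mm/px): dots at (126,274) and (484,325), ribs at (268,128) and (341,472). That puts the bore at (0.5231, 0.1400), the dot line at 81.9° and the rib line at 12.0°. Now I grasp the peg and lift it.

Run:
```python
from h import *
env.reach([.525,-.1685,.25],quat(105.3))
env.dwell(.1); print(env.get_state()["tcp_pos"])
print(env.movel([.525,-.1685,.143],velocity=.12,stop_force=12))
env.dwell(.1); s=env.get_state(); print(s["time"],s["tcp_pos"],s["force"])
env.grip(.0,f_grip=110)
s=env.get_state(); print(s["time"],s["opening"],s["gripper_force"],s["tcp_pos"],s["force"],s["torque"])
x,y,_=s["tcp_pos"]
env.movel([.525,-.1685,.228],velocity=.12)
env.dwell(.1);s=env.get_state(); print(s["time"],s["opening"],s["tcp_pos"],s["force"],s["torque"])
p,d=camera("wrist"); cv2.imwrite("pics/w4.png",p)
```

```text
[ 0.52564034 -0.16662     0.24970648]
False
7.525 [ 0.52551897 -0.16862795  0.14378544] [-0.0973469   0.30871185  0.68724749]
8.1917 0.012348924861784244 107.42528915405273 [ 0.52518043 -0.16856756  0.1432916 ] [ 0.00951524 -0.17821084  3.60124472] [ 0.15582993  0.14791043 -0.01776357]
9.15 0.012289540475374382 [ 0.52449023 -0.1682594   0.22712577] [-0.43962399 -0.31984648 -1.34895299] [-0.01753947 -0.03310451 -0.02415377]
```

View pics/w4.png

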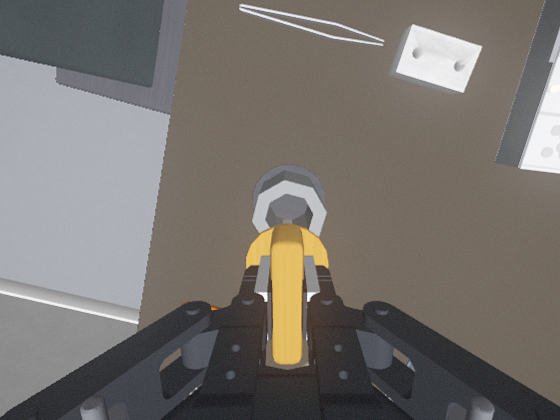

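Run:
```python
from h import *
q=quat(81.9)
env.reach([.525,.139,.242],q); env.dwell(.3)
env.movel([.5231,.140,.225],velocity=.1,rot=q); env.dwell(.3)
s=env.get_state(); f0,t0=s["force"],s["torque"]; np.save("f0.npy",np.r_[f0,t0])
print(s["time"],s["tcp_pos"],s["orientation"],f0,t0,s["qpos"].round(2))
for z,v,sf in((.176,.08,6),(.156,.03,5)):
    r=env.movel([.5231,.140,z],velocity=v,rot=q,stop_force=sf)
    s=env.get_state(); print(r,s["time"],s["tcp_pos"].round(4),(s["force"]-f0).round(2),(s["torque"]-t0).round(3),s["opening"])
    if r: break
```

```text
11.3 [0.52331021 0.14002514 0.22530793] [9.74273123e-05 7.55266048e-01 6.55418276e-01 2.66981248e-04] [-0.2723573   0.55228291 -2.34137486] [-0.01561953  0.02419724  0.0564578 ] [-1.09  0.51  0.94  1.99 -0.53  0.9  -0.  ]
False 12.0583 [0.5232 0.14   0.176 ] [ 1.38  0.85 -0.26] [ 0.41  -0.157 -0.085] 0.01249207592576194
True 12.5667 [0.5233 0.1418 0.1613] [2.32 1.45 1.58] [ 0.523 -0.306 -0.06 ] 0.012268897511609991
```

```bash
cat >> h.py <<'E'
def rd():
    s=env.get_state(); b=np.load("f0.npy"); return s,s["force"]-b[:3],s["torque"]-b[3:]
def show(*a):
    s,f,t=rd(); print(*a,round(s["time"],2),s["tcp_pos"].round(4),f.round(1),t.round(2),round(s["opening"],4))
    return s,f,t
E
python3 - <<'E'
from h import *
q=quat(81.9)
env.dwell(.2); s,f,t=show()
x,y,z=s["tcp_pos"]
for k in range(6):
    z-=.0007; env.movel([.5231,.140,z],velocity=.01,rot=q); s,f,t=show(z)
    if f[2]>9: break
E
```

```text
12.77 [0.5233 0.1419 0.1618] [2.2 1.1 0.9] [ 0.43 -0.37 -0.11] 0.0124
0.16105260701858115 13.12 [0.5233 0.1414 0.1612] [1.5 4.6 1.8] [ 1.39 -0.27 -0.07] 0.0123
0.16035260701858114 13.38 [0.5234 0.1413 0.1607] [0.  4.5 3.2] [ 1.41 -0.19 -0.07] 0.0118
0.15965260701858114 13.62 [0.5234 0.1413 0.1601] [0.3 4.7 5.1] [ 1.33 -0.18 -0.01] 0.0122
0.15895260701858113 13.88 [0.5235 0.1413 0.1595] [0.4 4.9 6. ] [ 1.33 -0.02 -0.06] 0.0122
0.15825260701858113 14.12 [0.5236 0.1416 0.1588] [0.8 4.8 5.3] [ 1.46 -0.19 -0.04] 0.0126
0.15755260701858112 14.38 [0.5236 0.1416 0.1581] [1.  5.8 4.2] [ 1.52 -0.24 -0.05] 0.0121
```

```bash
cat >> h.py <<'E'
def step(tg,yaw,Fd,dzmax=.0008,v=.02,kxy=.00025,kz=.00015):
    s,f,t=rd(); tg[:2]+=np.clip(kxy*f[:2],-.0006,.0006)
    tg[2]-=np.clip(kz*(Fd-f[2]),-dzmax,dzmax)
    env.movel(list(tg),velocity=v,rot=quat(yaw)); return rd()
E
python3 - <<'E'
from h import *
tg=np.array([.5231,.1405,.15755])
for k in range(7):
    s,f,t=step(tg,81.9,9); show(tg.round(4))
    if f[2]>13: break
np.save("tg.npy",tg)
E
```

```text
[0.5233 0.1411 0.1568] 14.62 [0.5237 0.1421 0.1571] [1.  4.4 3.9] [ 1.44 -0.26 -0.08] 0.0128
[0.5236 0.1417 0.1561] 14.88 [0.5238 0.1423 0.1562] [0.6 4.5 4.9] [ 1.36 -0.21 -0.01] 0.0124
[0.5237 0.1423 0.1554] 15.12 [0.5238 0.1425 0.1555] [0.2 4.4 5.3] [ 1.18 -0.09 -0.13] 0.0126
[0.5238 0.1429 0.1549] 15.38 [0.5238 0.1426 0.1549] [0.7 2.2 6. ] [ 0.85 -0.05 -0.  ] 0.0126
[0.524  0.1434 0.1544] 15.62 [0.5239 0.1429 0.1544] [0.2 1.1 7.1] [ 0.33  0.02 -0.07] 0.0122
[0.524  0.1437 0.1541] 15.88 [0.5239 0.143  0.1541] [-0.5  0.   7.3] [ 0.19  0.12 -0.06] 0.0122
[0.5239 0.1437 0.1539] 16.12 [0.5239 0.143  0.154 ] [-0.   0.2  7.8] [ 0.16  0.05 -0.05] 0.012
```

```bash
cat > turn.py <<'E'
from h import *
import sys
y0,y1,Fd=map(float,sys.argv[1:4]); tg=np.load("tg.npy")
n=int(np.ceil(abs(y1-y0)/2.5))
for k,yaw in enumerate(np.linspace(y0,y1,n+1)[1:]):
    s,f,t=step(tg,yaw,Fd,dzmax=.0007,kz=.0002); w,x,y,_=s["orientation"]
    if k%2 or k==n-1 or f[2]>16: show(round(yaw,1),"act",round(np.degrees(2*np.arctan2(y,x)),1),tg.round(4))
    if f[2]>17.5: print("HIGH");break
np.save("tg.npy",tg); print(s["qpos"].round(2),s["gripper_force"])
E
python3 turn.py 81.9 52 12
```

```text
76.9 act 76.9 [0.524  0.1439 0.1525] 16.62 [0.5241 0.1431 0.1526] [0.1 0.9 7.3] [ 0.08  0.11 -0.13] 0.0124
71.9 act 71.9 [0.5241 0.1439 0.1511] 17.12 [0.5242 0.143  0.1513] [-0.7 -0.7  9.9] [ 0.08  0.14 -0.12] 0.0127
67.0 act 66.9 [0.524  0.1436 0.1503] 17.62 [0.5243 0.1429 0.1506] [-0.1  0.2  9.8] [ 0.19  0.12 -0.13] 0.0122
62.0 act 61.9 [0.5241 0.1439 0.1496] 18.12 [0.5244 0.1429 0.15  ] [-0.4 -0.5 10.4] [ 0.09  0.06 -0.13] 0.0128
57.0 act 56.9 [0.5242 0.1438 0.1489] 18.62 [0.5246 0.1428 0.1494] [-0.1 -0.8 11.2] [ 0.06  0.09 -0.09] 0.0126
52.0 act 51.9 [0.5243 0.1436 0.1484] 19.12 [0.5247 0.1426 0.1489] [ 0.   0.1 11.2] [ 0.11  0.06 -0.08] 0.0122
[-1.07  0.68  0.95  2.04 -0.77  0.82 -0.33] 108.96274209022522
```

```bash
python3 turn.py 52 32 12.5
python3 - <<'E'
from h import *
for n in ("wrist","scene"):
    p,d=camera(n); cv2.imwrite(f"pics/{n}5.png",p)
a=cv2.imread("pics/wrist5.png"); b=cv2.imread("pics/scene5.png")[150:270,160:300]
cv2.imwrite("pics/c5.png",np.hstack([a[150:420,120:440],cv2.resize(b,(315,270),interpolation=2)]))
E
```

```text
47.0 act 46.9 [0.5245 0.1435 0.1479] 19.62 [0.5249 0.1425 0.1485] [-0.3 -0.4 11.6] [ 0.13  0.23 -0.04] 0.0125
42.0 act 41.9 [0.5243 0.1434 0.1478] 20.12 [0.5249 0.1424 0.1484] [ 0.5  0.3 11.6] [ 0.15  0.08 -0.01] 0.0124
37.0 act 36.9 [0.5244 0.1432 0.1478] 20.62 [0.525  0.1423 0.1485] [-0.4 -0.5 12.3] [ 0.14  0.08 -0.03] 0.0126
32.0 act 31.9 [0.5244 0.1433 0.1476] 21.12 [0.5251 0.1422 0.1484] [-1.3  0.4 11.9] [ 0.04  0.09 -0.03] 0.0126
[-1.11  0.74  1.03  2.04 -0.85  0.87 -0.6 ] 109.10577535629272
```

View pics/c5.png

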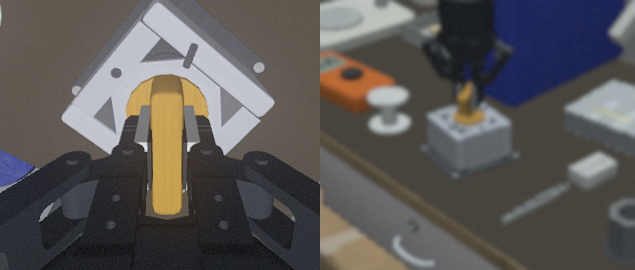

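The handle follows the gripper, and the collar looks down on the face, with descent stopped at about 12 N. I finish the turn.

```bash
python3 turn.py 32 12 13
python3 - <<'E'
from h import *
tg=np.load("tg.npy")
for yaw in (11.5,11.5): step(tg,yaw,13.5); show(yaw,tg.round(4))
np.save("tg.npy",tg)
P,d=camera("wrist"); c=calibration("wrist"); np.savez("w6.npz",p=P,d=d,**c)
p=[(200,120),(380,120),(380,250),(200,250)]
g=np.array([onz(c,u,v,.060)[:2] for u,v in p])
dst=np.float32([[(.143+.06-y)/.0002,(.523+.06-x)/.0002] for x,y in g])
cv2.imwrite("pics/w6.png",cv2.warpPerspective(P,cv2.getPerspectiveTransform(np.float32(p),dst),(600,600),flags=2))
E
```

```text
27.0 act 26.9 [0.5243 0.1432 0.1473] 21.73 [0.5251 0.142  0.1482] [-0.2 -0.2 13. ] [-0.04  0.04 -0.  ] 0.0127
22.0 act 21.9 [0.5242 0.1428 0.1473] 22.23 [0.5252 0.1418 0.1482] [ 0.7 -0.4 12.3] [ 0.09 -0.02  0.01] 0.0122
17.0 act 16.9 [0.5246 0.1426 0.1472] 22.73 [0.5253 0.1417 0.1481] [-0.2 -0.9 13.1] [0.17 0.13 0.01] 0.0127
12.0 act 11.9 [0.5242 0.1424 0.1471] 23.23 [0.5252 0.1415 0.1481] [ 0.8 -0.1 12.9] [ 0.23 -0.04  0.02] 0.0123
[-1.15  0.79  1.11  2.04 -0.92  0.92 -0.88] 109.22613501548767
11.5 [0.5244 0.1423 0.147 ] 23.48 [0.5253 0.1414 0.148 ] [ 0.7  0.2 13.7] [0.23 0.01 0.23] 0.0121
11.5 [0.5246 0.1424 0.147 ] 23.73 [0.5253 0.1414 0.148 ] [-0.4 -0.5 12.7] [0.14 0.14 0.2 ] 0.0126
```

View pics/w6.png

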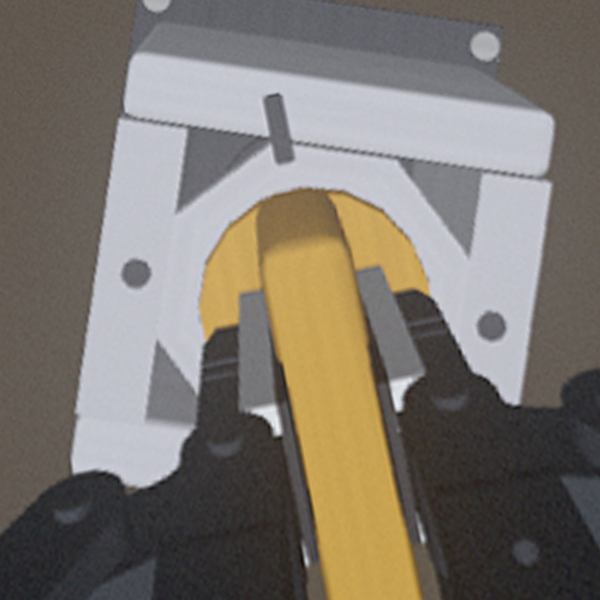

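Handle and visible rib are parallel within about 1–2°. Before letting go I check from the depth image how high the collar stands over the face.

Run:
```python
from h import *
z=np.load("w6.npz"); c={k:z[k] for k in("fx","fy","cx","cy","rvec","tvec")}; c={k:(float(v) if v.ndim==0 else v) for k,v in c.items()}
P=cloud(c,z["d"]); hsv=cv2.cvtColor(z["p"],cv2.COLOR_BGR2HSV)
r=np.hypot(P[...,0]-.5235,P[...,1]-.142); ok=z["d"]>0
br=cv2.inRange(hsv,(8,110,90),(28,255,255))>0
a=br&ok&(r<.022)&(r>.010)&(P[...,2]<.08)
b=ok&~br&(hsv[...,1]<40)&(hsv[...,2]>150)&(r>.027)&(r<.042)&(P[...,0]>.523)&(P[...,2]<.072)
print("collar top",a.sum(),np.median(P[a][:,2]),"face",b.sum(),np.median(P[b][:,2]))
```

```text
collar top 991 0.06325426793208383 face 3992 0.05919559154212003
```

The collar top is 4.06 mm above the face, equal to its thickness, so the peg is home. I unload, release, retreat upward and verify.

Run:
```python
from h import *
tg=np.load("tg.npy"); 
for k in range(5):
    s,f,t=step(tg,11.5,3,dzmax=.0012,kz=.0002)
    if f[2]<5: break
show()
env.grip(.045); show("open")
x,y,_=env.get_state()["tcp_pos"]
env.movel([x,y,.25],velocity=.12,rot=quat(11.5)); show()
env.dwell(.3)
c=calibration("wrist"); P,d=camera("wrist")
p=[(200,150),(380,150),(380,280),(200,280)]
g=np.array([onz(c,u,v,.064)[:2] for u,v in p])
dst=np.float32([[(.143+.06-y)/.0002,(.523+.06-x)/.0002] for x,y in g])
cv2.imwrite("pics/w7.png",cv2.warpPerspective(P,cv2.getPerspectiveTransform(np.float32(p),dst),(600,600),flags=2))
C=cloud(c,d); hsv=cv2.cvtColor(P,cv2.COLOR_BGR2HSV); br=cv2.inRange(hsv,(8,110,90),(28,255,255))>0
r=np.hypot(C[...,0]-.5235,C[...,1]-.142)
m=br&(r<.045)&(C[...,2]>.088); v,u=np.nonzero(m)
W=np.array([onz(c,a,b,.110) for a,b in zip(u,v)]); print(len(u),np.median(C[m][:,2]),cv2.minAreaRect(np.float32(W[:,:2]*1000)))
a=br&(r<.022)&(r>.01)&(C[...,2]<.08); b=~br&(hsv[...,1]<40)&(hsv[...,2]>150)&(r>.027)&(r<.042)&(C[...,2]>.05)&(C[...,2]<.075)
print(np.median(C[a][:,2]),np.median(C[b][:,2]),env.get_state()["time"])
```

```text
25.02 [0.5255 0.1414 0.1511] [ 0.9 -0.5  3.6] [-0.13 -0.17  0.18] 0.0122
open 25.44 [0.5256 0.1415 0.1511] [ 0.1 -0.5  2. ] [-0.01 -0.03 -0.03] 0.045
26.42 [0.5252 0.1416 0.2493] [ 0.6 -0.5  2.7] [ 0.02 -0.06 -0.08] 0.0448
1528 0.10878982110773008 ((440.8432312011719, 170.697509765625), (39.126747131347656, 236.83917236328125), 70.61180114746094)
0.06743260753011918 0.06291173238596443 26.7667
```

View pics/w7.png

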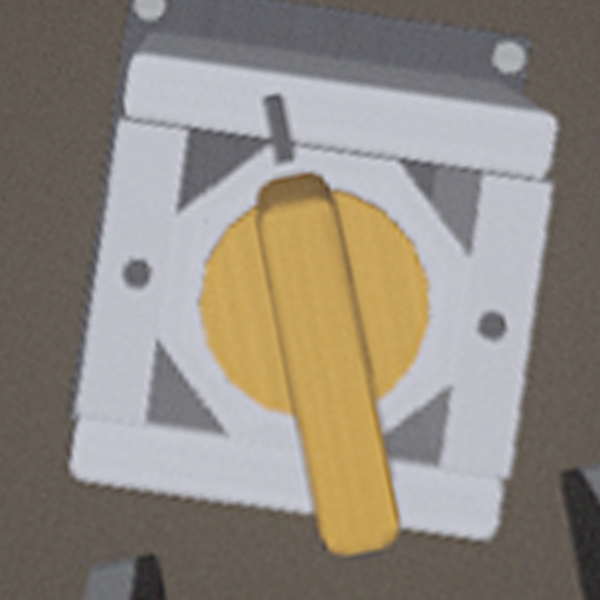

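```bash
python3 -c "
from h import *
print(job.job_done())"
```

```text
the job is handed in; nothing more can be done
None
```

The job is handed in: the peg is in the block with its collar down on the face and its handle within about 1–2° of the ribs; it stayed put when released, thrust readings peaked at 13.7 N, and the arm finished clear at about 27 s.

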